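Put the check weights back into their cases

TASK

The balance check is finished: take the stack of four steel check weights off the balance pan and put each weight back into its own wooden case, the one whose well fits it (largest weight in the largest case, and so on down), upright and fully down on the floor of the well. Lower the weights in gently, never drop or tip one or set one on the bare worktop, leave the cases standing flat on the worktop, and leave the bottle and the calculator where they are.

Things in the scene. Friction and masses are not known exactly. Their poses are not given: they have to be found in the camera images.
- weight_500: largest of 4 stacked steel weights (500 g): round body 50 mm wide, 33 mm high, on it a 3 mm neck and a round knob 18 mm wide, 11 mm high (47 mm in all); grip the knob. Flat underside. Starts at the bottom of the stack on the 124 mm steel pan (58 mm above the worktop) of a fixed white balance, 215 x 170 x 51 mm. Origin: centre of underside, z up along its axis
- weight_200: second largest of 4 stacked steel weights (200 g): round body 40 mm wide, 26 mm high, on it a 3 mm neck and a round knob 16 mm wide, 11 mm high (40 mm in all); grip the knob. A recess in its foot, 22 mm wide, 16 mm deep, sits loosely over the knob below: lift straight up by 20 mm first. Starts on the largest weight. Origin: centre of underside, z up along its axis
- weight_100: second smallest of 4 stacked steel weights (100 g): round body 32 mm wide, 22 mm high, on it a 3 mm neck and a round knob 14 mm wide, 11 mm high (36 mm in all); grip the knob. A recess in its foot, 20 mm wide, 16 mm deep, sits loosely over the knob below: lift straight up by 20 mm first. Starts on the second largest. Origin: centre of underside, z up along its axis
- weight_50: smallest of 4 stacked steel weights (50 g): round body 25 mm wide, 19 mm high, on it a 3 mm neck and a round knob 12 mm wide, 11 mm high (33 mm in all); grip the knob. A recess in its foot, 18 mm wide, 16 mm deep, sits loosely over the knob below: lift straight up by 20 mm first. Starts on top of the stack. Origin: centre of underside, z up along its axis
- case_500: largest of four open wooden cases, for the largest weight: square block 82 mm wide at the foot, 20 mm high, loose on the worktop, with one round well 57 mm across (7 mm wider than its weight) in the middle, 4 mm bevel round the mouth, well floor lined dark green, 8 mm above the block's underside. Origin: centre of the underside, z up.
- case_200: second largest of four open wooden cases, for the second largest weight: square block 72 mm wide at the foot, 20 mm high, loose on the worktop, with one round well 47 mm across (7 mm wider than its weight) in the middle, 4 mm bevel round the mouth, well floor lined dark green, 8 mm above the block's underside. Origin: centre of the underside, z up.
- case_100: second smallest of four open wooden cases, for the second smallest weight: square block 63 mm wide at the foot, 20 mm high, loose on the worktop, with one round well 38.5 mm across (6.5 mm wider than its weight) in the middle, 4 mm bevel round the mouth, well floor lined dark green, 8 mm above the block's underside. Origin: centre of the underside, z up.
- case_50: smallest of four open wooden cases, for the smallest weight: square block 55 mm wide at the foot, 20 mm high, loose on the worktop, with one round well 31 mm across (6 mm wider than its weight) in the middle, 4 mm bevel round the mouth, well floor lined dark green, 8 mm above the block's underside. Origin: centre of the underside, z up.
- bottle: bystander: white reagent bottle with a blue screw cap, 52 mm across, 112 mm high, loose. Origin: centre of the underside.
- calculator: bystander: black pocket calculator lying flat, 120 x 70 x 16 mm, loose. Origin: centre of the underside.
Mind the look-alikes: they are no part of the job. Leave any purple look-alike of the case_100 alone.

How it is judged:
At the end, for the whole second after the job is handed in: Each weight stands upright and at rest in its own case, within 8 mm of its centre, underside 4 to 11 mm above the case's underside (on the well floor); cases flat on the worktop; bottle and calculator upright, within 30 mm of where they stood (horizontal distance between weight_500 and case_500 below 0.008 m and z of weight_500 in the frame of case_500 between 0.004 and 0.011 m and angle between each of weight_500, case_500, weight_200, case_200, weight_100, case_100, weight_50, case_50, bottle, calculator's own z axis and vertical below 0.1 rad and height (world z) of each of case_500, case_200, case_100, case_50 below 0.005 m and linear speed of each of weight_500, weight_200, weight_100, weight_50 below 0.02 m/s and horizontal distance between weight_200 and case_200 below 0.008 m and z of weight_200 in the frame of case_200 between 0.004 and 0.011 m and horizontal distance between weight_100 and case_100 below 0.008 m and z of weight_100 in the frame of case_100 between 0.004 and 0.011 m and horizontal distance between weight_50 and case_50 below 0.008 m and z of weight_50 in the frame of case_50 between 0.004 and 0.011 m and distance of each of bottle, calculator from where it was at the start of the episode below 0.03 m); the robot touches nothing.
It fails at once if a weight is tipped over (angle between any of weight_500, weight_200, weight_100, weight_50's own z axis and vertical above 0.6 rad).
It fails at once if a weight is set on the bare worktop (height (world z) of any of weight_500, weight_200, weight_100, weight_50 below 0.003 m).
It fails at once if a weight is dropped into its case (it falls in faster than 0.45 m/s) ((horizontal distance between weight_500 and case_500 below 0.03 m and z of weight_500 in the frame of case_500 below 0.04 m and linear speed of weight_500 above 0.45 m/s) or (horizontal distance between weight_200 and case_200 below 0.03 m and z of weight_200 in the frame of case_200 below 0.04 m and linear speed of weight_200 above 0.45 m/s) or (horizontal distance between weight_100 and case_100 below 0.03 m and z of weight_100 in the frame of case_100 below 0.04 m and linear speed of weight_100 above 0.45 m/s) or (horizontal distance between weight_50 and case_50 below 0.03 m and z of weight_50 in the frame of case_50 below 0.04 m and linear speed of weight_50 above 0.45 m/s)).
It fails at once if the bottle or the calculator is pushed away or knocked over (distance of any of bottle, calculator from where it was at the start of the episode above 0.03 m or angle between any of bottle, calculator's own z axis and vertical above 0.3 rad).
It also fails if it takes over 131 s, if anything falls off the work surface, if the arm or the gripper's body presses on something with over 40 N, if the wrist force passes 120 N, or if a joint passes its speed limit or range.

ROBOT

A 6-joint arm with a two-finger parallel gripper is mounted at the origin on a cart in front of the work surface, level with it; the furniture and walls round the work are solid. World frame = base frame: x ahead of the robot, y to its left, z up, the work surface at z = 0. Lengths are in m, angles in rad, forces in N, time in s.
With the tool pointing down it reaches from about 0.375 to 0.9 m from the base axis. Payload 3.1 kg.
Tool frame: the origin (TCP) lies on the centre line of the jaws, within the pads' length; the fingertips stand robot.tip_reach ahead of it and the grasp point (between the pads) lies 8 mm behind it (robot.tip_reach is the distance from the TCP to the fingertips, in m); z points along the fingers, y is the line along which they close (so a half turn about z gives the same grasp; the last joint's range is limited). The gripper opens to 87 mm and grips with 3 to 60 N. Pads are 19 mm wide; open, the fingers measure 117 mm over their backs; the gripper's body (75 mm by 190 mm) begins 51 mm behind the grasp point.
Start: joints at [-1.294, 0.527, 1.433, -0, 1.181, -0.178], TCP at [0.275, -0.561, 0.234] pointing down, gripper open.
Joint ranges: [-3.08, 3.08], [-0.75, 2.2], [0.22, 2.44], [-1.43, 4.57], [0, 2.65], [-2.85, 2.85]. Speed limits (rad/s): [2.79, 2.79, 3.14, 3.14, 3.14, 3.14].

INTERFACE

Orientations are given as a unit quaternion [x, y, z, w].
In Python, from rig import robot gives the robot as it stands.
- The arm moves only by the tool jog_arm, never from a script. Its argument "motion" is one flat list of numbers, 7 for each row, row after row: the shift along the tool's x, y, z scaled (see below), then the turn, a rotation vector about the tool's x, y, z scaled (see below), then the gripper's target within -1 to 1 (shut at 1, half-way at 0, fully open at -1). In form: [x, y, z, rx, ry, rz, hand, x, y, z, rx, ry, rz, hand, ...]. A call has 1 to 12 rows; each row shifts and turns the commanded pose from where the row before left it, along the tool's axes as they then stand; what a row does not reach is not made up. The controller multiplies each number of a shift by 4 cm and each number of a turn by 4 degrees. A row lasts 1/8 s, in which the tool goes at most 62.5 mm and 10.7 degrees, less where a joint would pass 70% of its speed; a pose out of reach is approached as far as the arm can. A call with a number of a shift or a turn outside -1 to 1 is refused whole. A call with a gripper value outside its range is refused whole. The fingers move at their own pace and stop on an object; "grip_force" is the grip in N (left out, the last holds). Time passes only in rows, so rows that do not move let the fingers close. It gives the time, the measured TCP pose, the force, the opening and the grip force at its end, in the units of the state.
- robot.get_obs(): the state, without advancing time (a new reading comes with each control period).
- robot.camera(name): name is "scene" or "top" or "wrist"; returns the picture (420x560x3 uint8, blue, green, red); there is no depth.
- robot.calibration(name): a dict with "fx", "fy", "cx", "cy" (pixels), "R" (3x3) and "t" (3): a world point X has camera coordinates R X + t; the wrist camera has in their place "T_tool_cam" (4x4, takes a point from camera to tool coordinates, whose origin is the TCP and whose axes are the flange's). Camera axes: x right, y down, z forward; pixel columns grow to the right and rows downward; lengths in m; the calibration is good to about 2 mm. The wrist camera is an equidistant fisheye: a pixel r from the principal point sees the ray r / f radians off the axis. A picture is of the moment at which its call begins: read the wrist's pose just before it. calibration takes no time and is no camera call.
- robot.hand_in(): hands the job in; it is judged then, once.
The state is a dict: "time": time; "q": joint angles; "joint_velocities": joint speeds; "joint_torque": joint torques, N m; "position": TCP position; "tool_rot": TCP orientation; "ft_force": force on the tool from outside, world axes, zero at the start; "moment": the same for the moment, N m; "grip_width": finger opening in m; "grip_force": force on a finger pad.
Only numpy, scipy, OpenCV 4.12 (cv2) and the standard library are available. Lean on these libraries where they do the work, as an engineer would, in place of code of your own. Each camera call takes 0.05 s, during which the arm holds its last target. There are 200 camera calls.

## Working session

There is one attempt and no reset: what is moved stays moved. The work goes in short steps, Python scripts to look and compute and a tool call to move; the robot and the scene stay as the last step left them, time stands still between calls to the robot, and variables do not carry over. Pictures are saved under pics/ and viewed, at most 14 in all, crops included, and the job is handed in when it is done.

Besides the shell and the picture viewer there is one more tool, called after "Emit:" as a command line: name --argument value ..., lists and objects as JSON in quotes. jog_arm: Moves the arm, as the interface text tells. Shifts and turns lie within -1 to 1; 1 stands for 4 cm of shift or 4 degrees of turn. Its arguments: {"type":"object","properties":{"motion":{"type":"array","items":{"type":"number"}},"grip_force":{"type":"number"}},"required":["motion"]}

```bash
mkdir -p pics
python3 - <<'E'
from rig import robot
import cv2
o=robot.get_obs()
print({k:o[k] for k in('time','position','tool_rot','grip_width','q')},robot.tip_reach)
for n in('top','scene'):
    cv2.imwrite(f'pics/{n}0.png',robot.camera(n)); print(n,robot.calibration(n))
print(robot.calibration('wrist'))
E
```

```text
{'time': 0.0, 'position': array([ 0.27437797, -0.56078569,  0.23257587]), 'tool_rot': array([ 9.74257647e-01,  2.25434923e-01, -4.39821659e-05, -1.06320641e-03]), 'grip_width': 0.08696763976367096, 'q': array([-1.29452021e+00,  5.28471697e-01,  1.43387817e+00,  1.73514943e-05,
        1.18137096e+00, -1.78509611e-01])} 0.011
top {'fx': 438.96373105269237, 'fy': 438.96373105269237, 'cx': 285.3286173163915, 'cy': 205.31561735675703, 'R': array([[ 0.0190767 , -0.99975298,  0.01140396],
       [-0.99316835, -0.02026189, -0.11491776],
       [ 0.11512044, -0.0091338 , -0.99330955]]), 't': array([-0.01524834,  0.54675283,  1.30008776])}
scene {'fx': 445.2625005590057, 'fy': 445.2625005590057, 'cx': 281.121067110478, 'cy': 208.84114909441476, 'R': array([[ 0.40586714, -0.91393041, -0.00175016],
       [-0.53093513, -0.23422329, -0.81439998],
       [ 0.74389498,  0.33146742, -0.5803013 ]]), 't': array([-0.22803528,  0.3776427 ,  0.85562685])}
{'fx': 325.19226210127806, 'fy': 325.19226210127806, 'cx': 281.1089541489379, 'cy': 207.3298853588118, 'T_tool_cam': array([[ 4.22397115e-04, -9.51630243e-01, -3.07245344e-01,
         8.64050054e-02],
       [ 9.99999742e-01,  2.23436432e-04,  6.82738219e-04,
         1.27389463e-03],
       [-5.81064534e-04, -3.07245553e-01,  9.51630092e-01,
        -1.51239360e-01],
       [ 0.00000000e+00,  0.00000000e+00,  0.00000000e+00,
         1.00000000e+00]])}
```

View pics/top0.png

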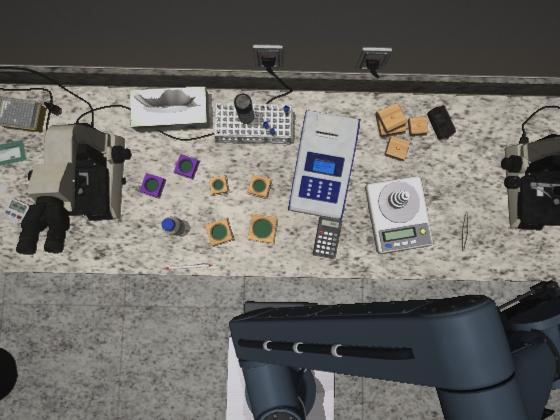

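View pics/scene0.png

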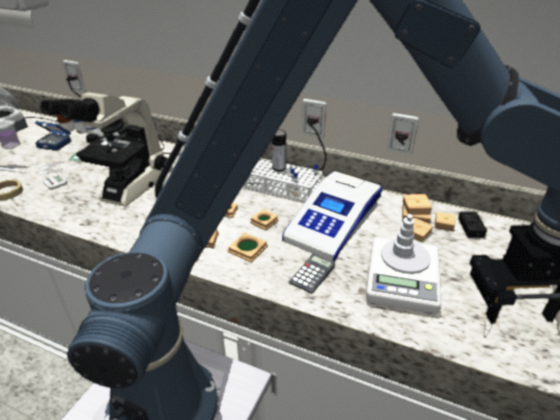

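Four orange cases: (263,229) is the largest (500), (219,232) looks like the 200, (260,186) the 100 and (219,185) the 50. The two purple ones at (152,185) and (186,166) are look-alikes to leave alone. The stack is near (400,199). I'll confirm in an enlarged crop.

```bash
cat > h.py <<'E'
import numpy as np,cv2
from rig import robot
from scipy.spatial.transform import Rotation as Ro
def ray(c,u,v):  # fixed cameras
    k=robot.calibration(c);R,t=k['R'],k['t']
    return -R.T@t, R.T@np.array([(u-k['cx'])/k['fx'],(v-k['cy'])/k['fy'],1])
def at(c,u,v,z):
    o,d=ray(c,u,v); return o+d*(z-o[2])/d[2]
def proj(c,X):
    k=robot.calibration(c);p=k['R']@np.array(X)+k['t'];return k['fx']*p[0]/p[2]+k['cx'],k['fy']*p[1]/p[2]+k['cy']
def wpose(ob):
    T=robot.calibration('wrist')['T_tool_cam'];R=Ro.from_quat(ob['tool_rot']).as_matrix()
    return R@T[:3,:3], R@T[:3,3]+ob['position']
def wat(ob,u,v,z):
    k=robot.calibration('wrist');R,o=wpose(ob)
    x,y=(u-k['cx'])/k['fx'],(v-k['cy'])/k['fy'];r=np.hypot(x,y)+1e-12
    d=R@np.array([np.sin(r)*x/r,np.sin(r)*y/r,np.cos(r)]);return o+d*(z-o[2])/d[2]
def wproj(ob,X):
    k=robot.calibration('wrist');R,o=wpose(ob);p=R.T@(np.array(X)-o)
    s=np.hypot(p[0],p[1]);th=np.arctan2(s,p[2]);return k['cx']+k['fx']*th*p[0]/s,k['cy']+k['fy']*th*p[1]/s
E
python3 - <<'E'
from h import *
im=cv2.imread('pics/top0.png')
hsv=cv2.cvtColor(im,cv2.COLOR_BGR2HSV)
m=cv2.inRange(hsv,(8,90,90),(25,255,255))
m[:170]=0;m[:,320:]=0
cs,_=cv2.findContours(m,cv2.RETR_EXTERNAL,cv2.CHAIN_APPROX_NONE)
for c in cs:
    if cv2.contourArea(c)<80: continue
    (u,v),s,a=cv2.minAreaRect(c)
    print(round(u,1),round(v,1),at('top',u,v,.02).round(4),np.array(s).round(1),'w mm',(np.sqrt(s[0]*s[1])*1.28/439*1e3).round(1),a)
a=cv2.resize(im[155:255,135:295],None,fx=4.9,fy=4.9,interpolation=cv2.INTER_CUBIC)
cv2.imwrite('pics/c1.png',a[:600])
b=cv2.resize(im[170:260,355:445],None,fx=6.6,fy=6.6,interpolation=cv2.INTER_CUBIC)
cv2.imwrite('pics/c2.png',b)
E
```

```text
219.2 231.8 [0.4632 0.1945 0.02  ] [22.8 22.9] w mm 66.6 73.3007583618164
262.2 228.3 [0.4766 0.0644 0.02  ] [26.1 26.1] w mm 76.2 9.462322235107422
218.5 185.2 [0.6064 0.2018 0.02  ] [16.9 17.1] w mm 49.6 80.53767395019531
259.2 186.0 [0.6064 0.0768 0.02  ] [19.9 19.6] w mm 57.7 15.945395469665527
```

View pics/c1.png

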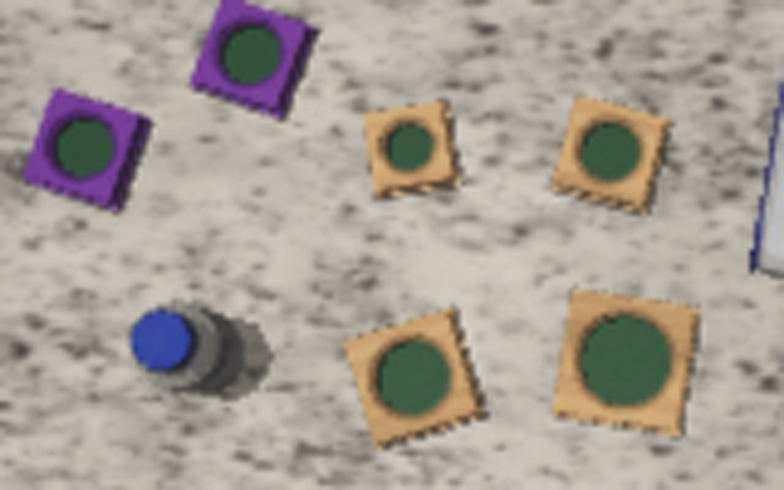

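View pics/c2.png

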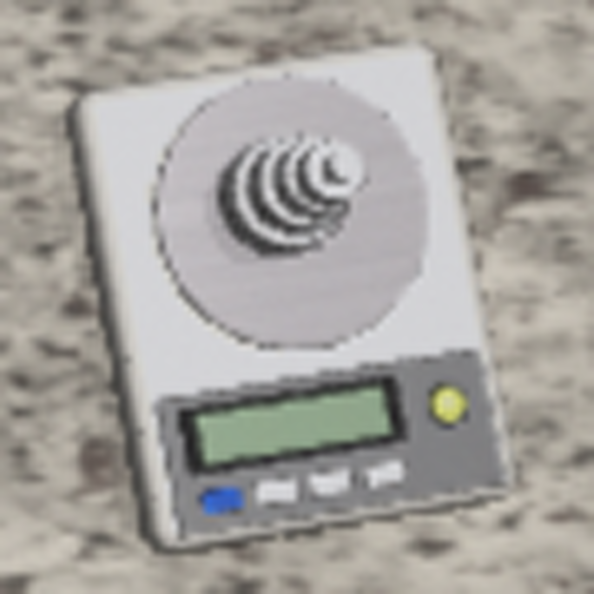

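Sizes run 76 > 67 > 58 > 50 mm by scale, so the identification holds: the 500 case is bottom right, 200 bottom left, 100 top right and 50 top left. The stack's knob top is at about (407,195.5) and the body of the 500 at about (397,200).

I'll turn the tool so that tool x is world +y and tool y is world +x.

Run:
```python
from h import *
print('knob50',at('top',407.3,195.5,.170).round(4),'500',at('top',396.7,199.7,.091).round(4),'pan',at('top',399.4,202.1,.058).round(4))
print('bottle',at('top',169,224.5,.112).round(3))
# wells: green floors per crop
for n,u,v in(('500',626,360),('200',412,376),('100',610,151),('50',409,147)): print(n,at('top',135+u/4.9,155+v/4.9,.012).round(4))
```

```text
knob50 [ 0.5647 -0.3359  0.17  ] 500 [ 0.5631 -0.3277  0.091 ] pan [ 0.5605 -0.3444  0.058 ]
bottle [0.476 0.324 0.112]
500 [0.4765 0.063  0.012 ]
200 [0.4639 0.196  0.012 ]
100 [0.6083 0.0764 0.012 ]
50 [0.6082 0.2031 0.012 ]
```

Emit:
jog_arm --motion '[0,0,-0.7,0,0,-1,0.3,0,0,-0.7,0,0,-1,0.3,0,0,-0.3,0,0,-1,0.3,0,0,0,0,0,-1,0.3,0,0,0,0,0,-1,0.3,0,0,0,0,0,-1,0.3,0,0,0,0,0,-1,0.3,0,0,0,0,0,-1,0.3,0,0,0,0,0,-1,0.3,0,0,0,0,0,-1,0.3,0,0,0,0,0,-1,0.3,0,0,0,0,0,-1,0.3]'

```text
time: 1.6
position: [0.2745, -0.561, 0.3009]
tool_rot: [0.798, 0.603, 0.0, -0.001]
ft_force: [0.6, 1.0, 0.0]
grip_width: 0.0301
grip_force: 0.0
```

Emit:
jog_arm --motion '[0,0,0,0,0,-1,0.3,0,0,0,0,0,-1,0.3,0,0,0,0,0,-1,0.3,0,0,0,0,0,-1,0.3,0.7,0.9,0,0,0,0,0.3,0.7,0.9,0,0,0,0,0.3,0.7,0.9,0,0,0,0,0.3,0.7,0.9,0,0,0,0,0.3,0.7,0.9,0,0,0,0,0.3,0.7,0.9,0,0,0,0,0.3,0.7,0.9,0,0,0,0,0.3,0.7,0.9,0.5,0,0,0,0.3]'

```text
time: 3.1
position: [0.5642, -0.3368, 0.2827]
tool_rot: [0.707, 0.707, 0.0, 0.002]
ft_force: [-0.6, -1.5, -0.0]
grip_width: 0.0306
grip_force: 0.0
```

Run:
```python
from h import *
ob=robot.get_obs();im=robot.camera('wrist')
print(ob['position'],Ro.from_quat(ob['tool_rot']).as_matrix().round(3),ob['joint_velocities'].round(2))
print(wproj(ob,(.5647,-.3359,.172)))
cv2.imwrite('pics/w1.png',im)
```

```text
[ 0.56417204 -0.33675148  0.28265933] [[-0.001  1.     0.003]
 [ 1.     0.001 -0.002]
 [-0.002  0.003 -1.   ]] [ 0.56  0.34 -0.09 -0.   -0.21  0.56]
(np.float64(279.1617895768981), np.float64(205.84051410313234))
```

View pics/w1.png

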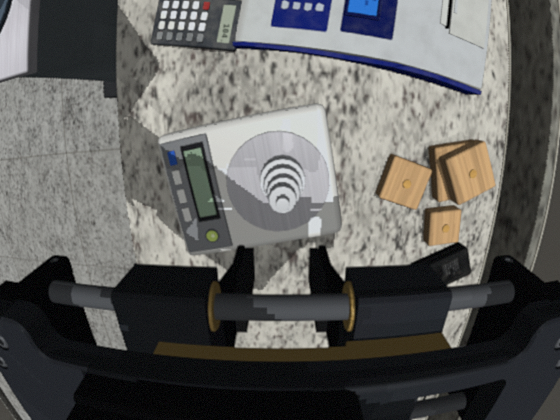

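The wrist view shows the stack, knob at about (283,203), but the arm was still settling. I'll take another picture at rest, enlarged.

Run:
```python
from h import *
ob=robot.get_obs();im=robot.camera('wrist')
print(ob['position'],ob['joint_velocities'].round(3))
cv2.imwrite('pics/w2.png',im)
cv2.imwrite('pics/w2c.png',cv2.resize(im[130:220,230:340],None,fx=6.5,fy=6.5,interpolation=cv2.INTER_CUBIC))
```

```text
[ 0.56684968 -0.33093962  0.27835765] [-0.047 -0.008  0.065 -0.038  0.064 -0.104]
```

View pics/w2c.png

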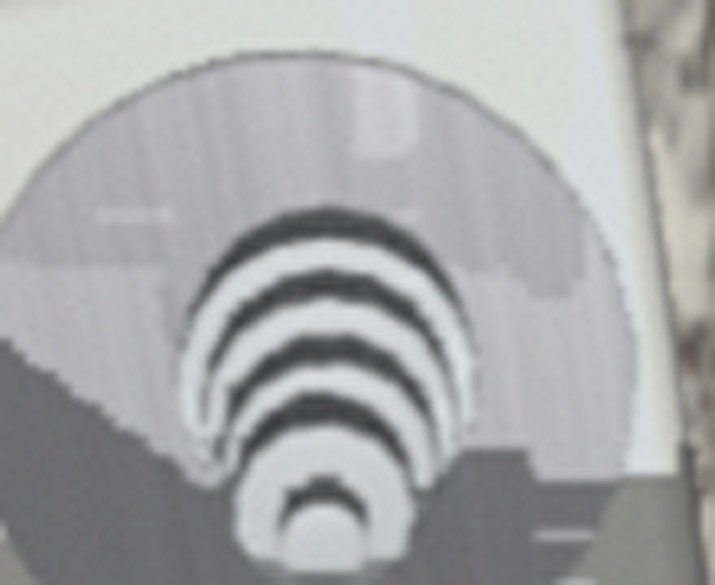

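Run:
```python
from h import *
ob=robot.get_obs();print(ob['position'])
ob['position']=np.array([.56685,-.33094,.27836])
f=lambda x,y,z:wat(ob,230+x/6.5,130+y/6.5,z).round(4)
print('knob',f(324,540,.172))
for n,x,y,z,r in(('50',325,424,.158,.0125),('100',328,362,.139,.016),('200',328,300,.117,.020),('500',328,239,.091,.025)):
    p=f(x,y,z);p[1]-=r;print(n,p)
```

```text
[ 0.56420514 -0.33258968  0.27853395]
knob [ 0.5674 -0.3343  0.172 ]
50 [ 0.5674 -0.3352  0.158 ]
100 [ 0.5677 -0.3348  0.139 ]
200 [ 0.5676 -0.3345  0.117 ]
500 [ 0.5674 -0.335   0.091 ]
```

Emit:
jog_arm --motion '[0,0,0,0,0,0,0.3,0,0,0,0,0,0,0.3,0,0,0,0,0,0,0.3]'

```text
time: 3.58
position: [0.5616, -0.3383, 0.2821]
tool_rot: [0.707, 0.707, -0.0, 0.0]
ft_force: [0.6, -0.7, 0.7]
grip_width: 0.0304
grip_force: 0.0
```

Run:
```python
from h import *
a=cv2.imread('pics/w2.png')[155:222,255:306]
for i in range(2):
    ob=robot.get_obs();im=robot.camera('wrist')
    r=cv2.matchTemplate(im,a,cv2.TM_CCOEFF_NORMED);_,s,_,l=cv2.minMaxLoc(r)
    y,x=l[1],l[0];fx=lambda m,c,p:(m-p)/(2*(m-2*c+p))
    dx=x+fx(r[y,x-1],r[y,x],r[y,x+1])-255;dy=y+fx(r[y-1,x],r[y,x],r[y+1,x])-155
    print(ob['position'],ob['joint_velocities'].round(3),s,dx,dy,wat(ob,279.8+dx,213.1+dy,.172).round(4))
```

```text
[ 0.56164748 -0.33831947  0.28212378] [0.003 0.001 0.002 0.    0.    0.001] 0.8409217000007629 5.4220276 -9.100235 [ 0.567  -0.3355  0.172 ]
[ 0.56170852 -0.33820047  0.28209069] [ 0.004 -0.001  0.001 -0.     0.     0.002] 0.849582850933075 5.3910522 -8.958786 [ 0.5671 -0.3355  0.172 ]
```

Emit:
jog_arm --motion '[0.07,0.13,0.5,0,0,0,0.3,0,0,0.8,0,0,0,0.3,0,0,0.8,0,0,0,0.3,0,0,0.4,0,0,0,0.3,0,0,0,0,0,0,0.3,0,0,0,0,0,0,0.3]' --grip_force 15

```text
time: 4.42
position: [0.5683, -0.3352, 0.183]
tool_rot: [0.707, 0.707, 0.0, 0.001]
ft_force: [0.0, -0.4, -0.5]
grip_width: 0.0304
grip_force: 0.0
```

Run:
```python
from h import *
ob=robot.get_obs();im=robot.camera('wrist')
print(ob['position'],wproj(ob,(.567,-.3355,.172)),wproj(ob,ob['position']))
cv2.imwrite('pics/w3c.png',cv2.resize(im[190:310,200:360],None,fx=4.9,fy=4.9,interpolation=cv2.INTER_CUBIC))
```

```text
[ 0.56827683 -0.33515195  0.18295048] (np.float64(275.41430268447857), np.float64(262.28940935449594)) (np.float64(277.53571843349994), np.float64(271.27064953583937))
```

View pics/w3c.png

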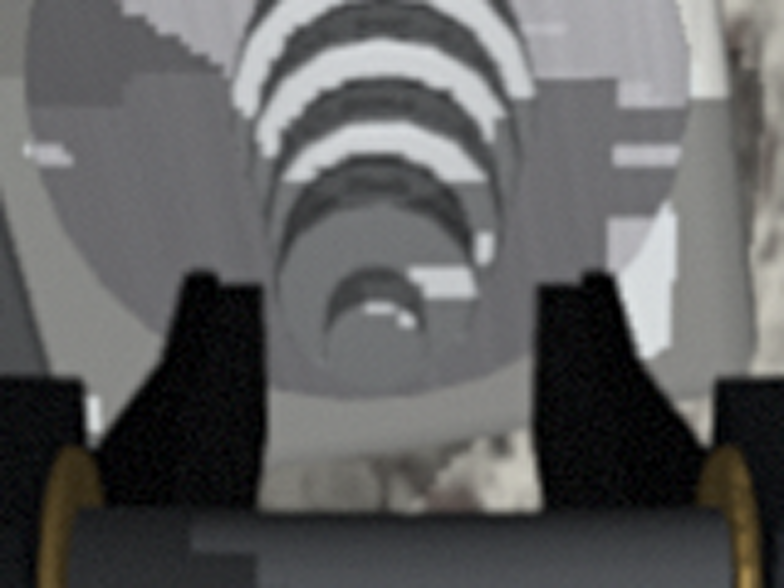

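The knob sits about 2.4 mm to -x of the finger midline (crop x 377 against 401). That implies a wrist x bias of about +2 mm, which agrees with the top camera. I'll correct, lower and grip.

Emit:
jog_arm --motion '[0,-0.06,0.15,0,0,0,0.3,0,0,0.12,0,0,0,0.3,0,0,0,0,0,0,0.3,0,0,0,0,0,0,0.3]'

```text
time: 4.97
position: [0.5652, -0.3343, 0.1707]
tool_rot: [0.707, 0.707, 0.0, -0.0]
ft_force: [0.2, 0.2, -0.4]
grip_width: 0.0307
grip_force: 0.0
```

Emit:
jog_arm --motion '[0,0,0,0,0,0,1,0,0,0,0,0,0,1,0,0,0,0,0,0,1,0,0,0,0,0,0,1,0,0,0,0,0,0,1]'

```text
time: 5.6
position: [0.5652, -0.3344, 0.1708]
tool_rot: [0.707, 0.707, 0.0, 0.0]
ft_force: [-0.4, 0.6, 0.2]
grip_width: 0.0104
grip_force: 15.0
```

Emit:
jog_arm --motion '[0,0,-0.15,0,0,0,1,0,0,-0.25,0,0,0,1,0,0,-0.4,0,0,0,1,0,0,-0.6,0,0,0,1,0,0,-0.8,0,0,0,1,0,0,-0.6,0,0,0,1,0,0,0,0,0,0,1,0,0,0,0,0,0,1]'

```text
time: 6.6
position: [0.5647, -0.3339, 0.2823]
tool_rot: [0.707, 0.707, -0.0, -0.001]
ft_force: [-0.3, 0.9, -1.7]
grip_width: 0.0096
grip_force: 15.0
```

Run:
```python
from h import *
ob=robot.get_obs();im=robot.camera('wrist')
print(ob['position'],ob['grip_width'])
cv2.imwrite('pics/w4c.png',cv2.resize(im[130:310,180:380],None,fx=3.3,fy=3.3,interpolation=cv2.INTER_CUBIC))
```

```text
[ 0.56467413 -0.33393724  0.28231698] 0.009577372234182542
```

View pics/w4c.png

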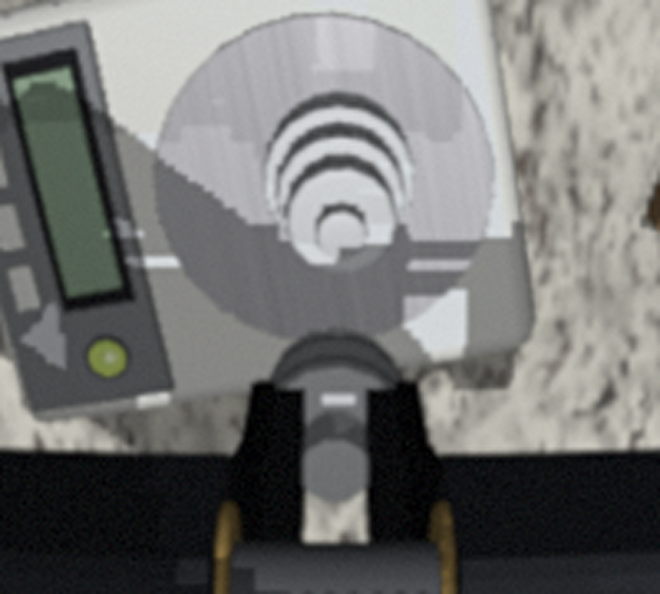

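The 50 is held upright and the 100 is exposed at the top of the stack. Travelling to the cases now.

Emit:
jog_arm --motion '[0.5,0.09,0,0,0,0,1,1,0.09,0,0,0,0,1,1,0.09,0,0,0,0,1,1,0.09,0,0,0,0,1,1,0.09,0,0,0,0,1,1,0.09,0,0,0,0,1,1,0.09,0,0,0,0,1,1,0.09,0,0,0,0,1,1,0.09,0,0,0,0,1,1,0.09,0,0,0,0,1,0.8,0.09,0,0,0,0,1,0.5,0.07,0,0,0,0,1]'

```text
time: 8.15
position: [0.606, 0.1004, 0.2819]
tool_rot: [0.706, 0.708, -0.001, -0.001]
ft_force: [0.2, -0.5, 0.3]
grip_width: 0.0099
grip_force: 15.0
```

Emit:
jog_arm --motion '[0,0,0,0,0,0,1,0,0,0,0,0,0,1,0,0,0,0,0,0,1,0,0,0,0,0,0,1]'

```text
time: 8.65
position: [0.6072, 0.0967, 0.2828]
tool_rot: [0.707, 0.707, -0.0, 0.0]
ft_force: [0.1, -0.4, -0.1]
grip_width: 0.01
grip_force: 15.0
```

Run:
```python
from h import *
ob=robot.get_obs();im=robot.camera('wrist')
print(ob['position'],ob['joint_velocities'].round(3),ob['grip_width'])
cv2.imwrite('pics/w5.png',im)
m=cv2.inRange(cv2.cvtColor(im,cv2.COLOR_BGR2HSV),(45,60,20),(90,255,140))
m=cv2.morphologyEx(m,cv2.MORPH_CLOSE,np.ones((3,3)))
for c in cv2.findContours(m,0,1)[0]:
    if cv2.contourArea(c)>60:
        (u,v),(a,b),t=cv2.fitEllipse(c);print(round(u,1),round(v,1),round(a,1),round(b,1),wat(ob,u,v,.008).round(4))
for n,p in dict(c50=(.6073,.2025),c200=(.4636,.1955),c100=(.6075,.0766),c500=(.4765,.0637)).items():print(n,wproj(ob,(*p,.008)))
cv2.imwrite('pics/w5c.png',cv2.resize(im,None,fx=1.4,fy=1.4,interpolation=cv2.INTER_CUBIC))
```

```text
[0.60716782 0.09668732 0.28275033] [ 0.006  0.001 -0.001  0.001 -0.001  0.001] 0.00998214366617338
186.1 194.1 33.9 38.1 [0.4761 0.0629 0.008 ]
280.9 184.5 24.6 26.3 [0.6087 0.0758 0.008 ]
171.4 98.7 29.3 32.4 [0.4627 0.1958 0.008 ]
281.1 88.7 21.4 22.2 [0.609  0.2033 0.008 ]
325.8 13.6 23.7 27.7 [0.6669 0.3067 0.008 ]
c50 (np.float64(279.76692713667603), np.float64(89.34900318371997))
c200 (np.float64(172.08698359687713), np.float64(98.84724105094676))
c100 (np.float64(279.98917271841844), np.float64(183.9003068285968))
c500 (np.float64(186.3414520697999), np.float64(193.5306327776189))
```

View pics/w5c.png

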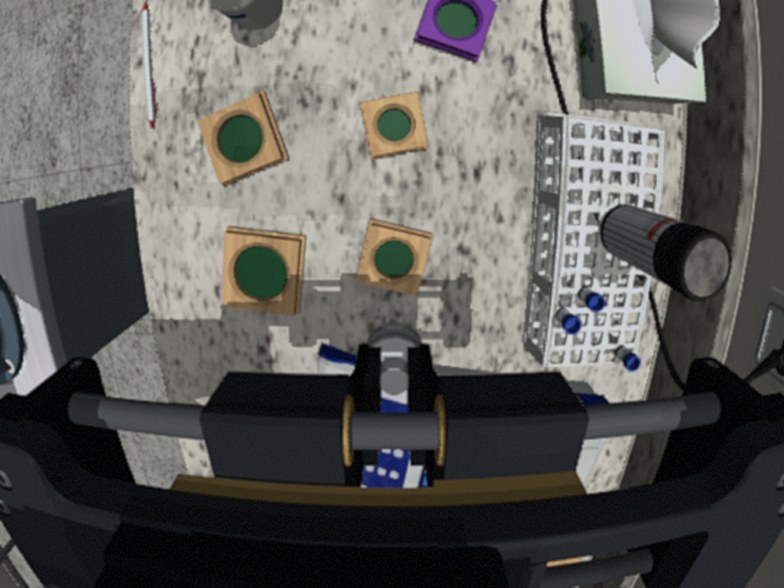

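The wrist view agrees with the top camera to within 2 mm. Case_50 is at (.607,.203). I'll hover just above it.

Emit:
jog_arm --motion '[0.5,0,0,0,0,0,1,0.9,0,0,0,0,0,1,0.8,0,0.2,0,0,0,1,0.45,0,0.8,0,0,0,1,0,0,1,0,0,0,1,0,0,1,0,0,0,1,0,0,1,0,0,0,1,0,0,0.8,0,0,0,1,0,0,0.4,0,0,0,1,0,0,0,0,0,0,1,0,0,0,0,0,0,1,0,0,0,0,0,0,1]'

```text
time: 10.2
position: [0.6081, 0.204, 0.0764]
tool_rot: [0.707, 0.707, 0.001, 0.001]
ft_force: [-0.3, 0.2, -1.2]
grip_width: 0.0102
grip_force: 15.0
```

```bash
cat >> h.py <<'E'
def near(name,c,x0=170,x1=390,y0=120,y1=300):
    ob=robot.get_obs();im=robot.camera('wrist');print(ob['position'],ob['grip_width'])
    print('expected case centre px (z=.02) in crop',(np.array(wproj(ob,(*c,.02)))-[x0,y0])*3.3)
    cv2.imwrite(f'pics/{name}.png',cv2.resize(im[y0:y1,x0:x1],None,fx=3.3,fy=3.3,interpolation=cv2.INTER_CUBIC))
E
python3 -c "from h import *;near('n50',(.6073,.2028))"
```

```text
[0.60810598 0.20397462 0.0763922 ] 0.01016824873816815
expected case centre px (z=.02) in crop [352.94760948 372.56997926]
```

View pics/n50.png

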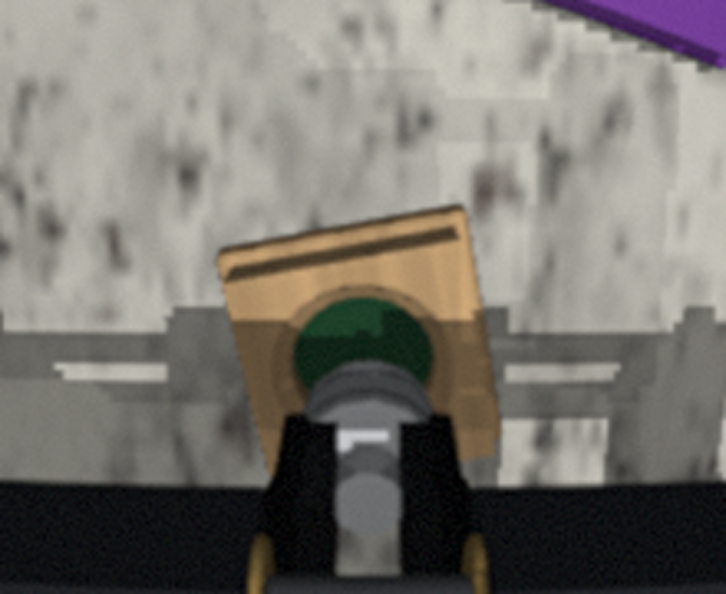

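Weight centre is 369 px against 364 for the well, so I'll shift about 1.4 mm in -x, 1 mm in -y, and lower gently.

Emit:
jog_arm --motion '[-0.03,-0.035,0,0,0,0,1,0,0,0.2,0,0,0,1,0,0,0.2,0,0,0,1,0,0,0.2,0,0,0,1,0,0,0.15,0,0,0,1,0,0,0.1,0,0,0,1,0,0,0,0,0,0,1,0,0,0,0,0,0,1]'

```text
time: 11.25
position: [0.6057, 0.2025, 0.0409]
tool_rot: [0.707, 0.707, 0.0, 0.0]
ft_force: [0.0, 0.7, 0.3]
grip_width: 0.0102
grip_force: 15.0
```

Emit:
jog_arm --motion '[0,0,0.03,0,0,0,1,0,0,0,0,0,0,1,0,0,0,0,0,0,0.45,0,0,0,0,0,0,0.45,0,0,0,0,0,0,0.45,0,0,-0.2,0,0,0,0.45,0,0,-0.5,0,0,0,0.45,0,0,-0.8,0,0,0,0.45,0,0,-0.5,0,0,0,0.3,0,0,0,0,0,0,0.3,0,0,0,0,0,0,0.3]'

```text
time: 12.62
position: [0.6053, 0.2024, 0.1197]
tool_rot: [0.707, 0.707, -0.0, -0.0]
ft_force: [-0.3, -0.0, -0.0]
grip_width: 0.0304
grip_force: 0.0
```

```bash
python3 -c "from h import *;near('r50',(.6065,.203))"
```

```text
[0.60526443 0.2024487  0.11968952] 0.030396700320963345
expected case centre px (z=.02) in crop [364.12335587 298.94821937]
```

View pics/r50.png

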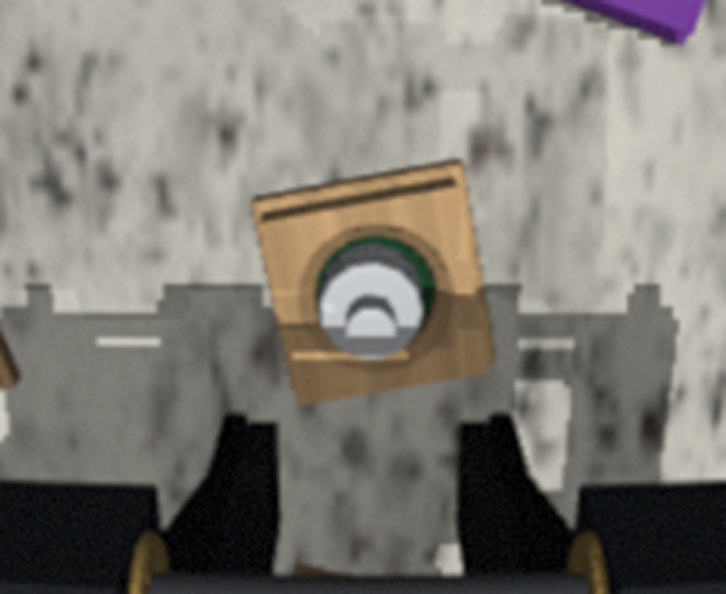

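The 50 stands upright in its well, clear of the fingers. Next is the 100, whose knob was at (283.3,199.4) in w4.

Run:
```python
from h import *
ob=robot.get_obs();p0=ob['position'].copy()
ob['position']=np.array([.56467,-.33394,.28232]);ob['tool_rot']=np.array([.7071,.7071,0,0])
print(wat(ob,283.3,199.4,.153), wproj(ob,ob['position']+[0,0,.001]),p0)
```

```text
[ 0.56851752 -0.33267475  0.153     ] (np.float64(277.5182418225664), np.float64(272.1824494513123)) [0.60495323 0.20239676 0.11909159]
```

Emit:
jog_arm --motion '[0,0,-1,0,0,0,0.3,-0.5,0,-1,0,0,0,0.3,-1,-0.08,-1,0,0,0,0.3,-1,-0.08,0,0,0,0,0.3,-1,-0.08,0,0,0,0,0.3,-1,-0.08,0,0,0,0,0.3,-1,-0.08,0,0,0,0,0.3,-1,-0.08,0,0,0,0,0.3,-1,-0.08,0,0,0,0,0.3,-1,-0.08,0,0,0,0,0.3,-1,-0.08,0,0,0,0,0.3,-1,-0.08,0,0,0,0,0.3]'

```text
time: 14.18
position: [0.5733, -0.2185, 0.2382]
tool_rot: [0.707, 0.707, -0.0, -0.001]
ft_force: [0.8, -0.1, -0.7]
grip_width: 0.03
grip_force: 0.0
```

Emit:
jog_arm --motion '[-1,-0.08,0,0,0,0,0.3,-1,-0.08,0,0,0,0,0.3,-0.7,-0.08,0.3,0,0,0,0.3,-0.4,0,0.4,0,0,0,0.3,0,0,0,0,0,0,0.3,0,0,0,0,0,0,0.3,0,0,0,0,0,0,0.3,0,0,0,0,0,0,0.3]'

```text
time: 15.18
position: [0.565, -0.3408, 0.2123]
tool_rot: [0.706, 0.708, 0.0, 0.0]
ft_force: [0.1, 0.1, -0.0]
grip_width: 0.0306
grip_force: 0.0
```

```bash
cat >> h.py <<'E'
def knob(z,r,guess,tag=None):
    """wrist: find round knob top (radius r, height z) near guess; tip-bias (-2.1 mm in x) applied"""
    ob=robot.get_obs();im=robot.camera('wrist');cv2.imwrite(f'pics/{tag}.png',im) if tag else 0
    g=cv2.GaussianBlur(cv2.cvtColor(im,cv2.COLOR_BGR2GRAY),(3,3),0).astype(float)
    gx,gy=cv2.Sobel(g,cv2.CV_64F,1,0),cv2.Sobel(g,cv2.CV_64F,0,1)
    best=[];a=np.linspace(0,2*np.pi,72,endpoint=False)
    for dx in np.arange(-.007,.0071,.0005):
        for dy in np.arange(-.007,.0071,.0005):
            P=[guess[0]+.0021+dx,guess[1]+dy,z];s=0
            c=np.array(wproj(ob,P))
            q=np.array([wproj(ob,(P[0]+r*np.cos(t),P[1]+r*np.sin(t),z)) for t in a]).astype(np.float32)
            n=q-c;n/=np.linalg.norm(n,axis=1)[:,None]
            sx=cv2.remap(gx,q[:,:1],q[:,1:],1).ravel();sy=cv2.remap(gy,q[:,:1],q[:,1:],1).ravel()
            best.append((-(sx*n[:,0]+sy*n[:,1]).clip(-120,120).mean(),P[0]-.0021,P[1]))
    best.sort(reverse=True);print(ob['position']);print(np.round(best[:4],4))
E
python3 -c "
from h import *
knob(.153,.007,(.566,-.3335),'k100'); knob(.139,.016,(.566,-.3335))"
```

```text
Traceback (most recent call last):
  File "h.py", line 35, in knob
    q=np.array([wproj(ob,(P[0]+r*np.cos(t),P[1]+r*np.sin(t),z)) for t in a]).astype(np.float32)
                ~~~~~^^^^^^^^^^^^^^^^^^^^^^^^^^^^^^^^^^^^^^^^^^
  File "h.py", line 19, in wproj
    k=robot.calibration('wrist');R,o=wpose(ob);p=R.T@(np.array(X)-o)
                                     ~~~~~^^^^
  File "h.py", line 12, in wpose
    T=robot.calibration('wrist')['T_tool_cam'];R=Ro.from_quat(ob['tool_rot']).as_matrix()
      ~~~~~~~~~~~~~~~~~^^^^^^^^^
ValueError: time passes only in moves, steps and waits
```

```bash
sed -i "s/robot.calibration('wrist')/KW/; 3a KW=robot.calibration('wrist')" h.py; sed -n 1,20p h.py
python3 -c "
from h import *
knob(.153,.007,(.566,-.3335),'k100'); knob(.139,.016,(.566,-.3335))"
```

```text
import numpy as np,cv2
from rig import robot
from scipy.spatial.transform import Rotation as Ro
KW=robot.calibration('wrist')
def ray(c,u,v):  # fixed cameras
    k=robot.calibration(c);R,t=k['R'],k['t']
    return -R.T@t, R.T@np.array([(u-k['cx'])/k['fx'],(v-k['cy'])/k['fy'],1])
def at(c,u,v,z):
    o,d=ray(c,u,v); return o+d*(z-o[2])/d[2]
def proj(c,X):
    k=robot.calibration(c);p=k['R']@np.array(X)+k['t'];return k['fx']*p[0]/p[2]+k['cx'],k['fy']*p[1]/p[2]+k['cy']
def wpose(ob):
    T=KW['T_tool_cam'];R=Ro.from_quat(ob['tool_rot']).as_matrix()
    return R@T[:3,:3], R@T[:3,3]+ob['position']
def wat(ob,u,v,z):
    k=KW;R,o=wpose(ob)
    x,y=(u-k['cx'])/k['fx'],(v-k['cy'])/k['fy'];r=np.hypot(x,y)+1e-12
    d=R@np.array([np.sin(r)*x/r,np.sin(r)*y/r,np.cos(r)]);return o+d*(z-o[2])/d[2]
def wproj(ob,X):
    k=KW;R,o=wpose(ob);p=R.T@(np.array(X)-o)
[ 0.56495389 -0.34092814  0.21226102]
[[60.863   0.566  -0.336 ]
 [58.5166  0.566  -0.3365]
 [56.2741  0.566  -0.337 ]
 [55.9092  0.5655 -0.336 ]]
[ 0.56485802 -0.34108568  0.21213234]
[[70.5161  0.566  -0.3345]
 [68.9903  0.566  -0.334 ]
 [67.6904  0.5665 -0.3345]
 [67.5136  0.5665 -0.334 ]]
```

Emit:
jog_arm --motion '[0.15,0.03,0.2,0,0,0,0.3,0,0,0.6,0,0,0,0.3,0,0,0.4,0,0,0,0.3,0,0,0.25,0,0,0,0.3,0,0,0,0,0,0,0.3,0,0,0,0,0,0,0.3,0,0,0,0,0,0,0.3]'

```text
time: 16.2
position: [0.5662, -0.3359, 0.1544]
tool_rot: [0.707, 0.707, 0.0, 0.001]
ft_force: [0.0, -0.4, 0.7]
grip_width: 0.0301
grip_force: 0.0
```

Emit:
jog_arm --motion '[0.02,0,0.06,0,0,0,0.3,0,0,0,0,0,0,0.3,0,0,0,0,0,0,1,0,0,0,0,0,0,1,0,0,0,0,0,0,1,0,0,0,0,0,0,1,0,0,0,0,0,0,1]' --grip_force 20

```text
time: 17.08
position: [0.5658, -0.3348, 0.1512]
tool_rot: [0.707, 0.707, 0.0, 0.0]
ft_force: [0.5, -0.4, -0.4]
grip_width: 0.0123
grip_force: 20.0
```

Emit:
jog_arm --motion '[0,0,-0.15,0,0,0,1,0,0,-0.25,0,0,0,1,0,0,-0.4,0,0,0,1,0,0,-0.7,0,0,0,1,0,0,-0.9,0,0,0,1,0.3,0,-0.8,0,0,0,1,0.7,0,0,0,0,0,1,1,0.1,0,0,0,0,1,1,0.1,0,0,0,0,1,1,0.1,0,0,0,0,1,1,0.1,0,0,0,0,1,1,0.1,0,0,0,0,1]'

```text
time: 18.58
position: [0.5842, -0.0918, 0.2782]
tool_rot: [0.706, 0.708, -0.0, -0.001]
ft_force: [0.9, -0.9, -0.3]
grip_width: 0.012
grip_force: 20.0
```

Emit:
jog_arm --motion '[1,0.1,0,0,0,0,1,1,0.1,0,0,0,0,1,1,0.1,0,0,0,0,1,0.8,0.1,0,0,0,0,1,0.5,0.1,0,0,0,0,1,0.1,0,0.3,0,0,0,1,0,0,0.8,0,0,0,1,0,0,0.8,0,0,0,1,0,0,0.4,0,0,0,1,0,0,0,0,0,0,1,0,0,0,0,0,0,1,0,0,0,0,0,0,1]'

```text
time: 20.08
position: [0.6063, 0.0811, 0.1885]
tool_rot: [0.707, 0.707, 0.001, 0.001]
ft_force: [0.1, -0.3, -1.2]
grip_width: 0.012
grip_force: 20.0
```

Emit:
jog_arm --motion '[-0.1,0,0.5,0,0,0,1,0,0,0.9,0,0,0,1,0,0,0.9,0,0,0,1,0,0,0.45,0,0,0,1,0,0,0,0,0,0,1,0,0,0,0,0,0,1,0,0,0,0,0,0,1]'

```text
time: 20.95
position: [0.6065, 0.0773, 0.0787]
tool_rot: [0.707, 0.707, 0.001, 0.001]
ft_force: [1.4, -0.7, -1.0]
grip_width: 0.0122
grip_force: 20.0
```

```bash
python3 -c "from h import *;near('n100',(.6063,.077))"
```

```text
[0.60650263 0.07727924 0.07872351] 0.012151220051554246
expected case centre px (z=.02) in crop [355.88487277 364.26607954]
```

View pics/n100.png

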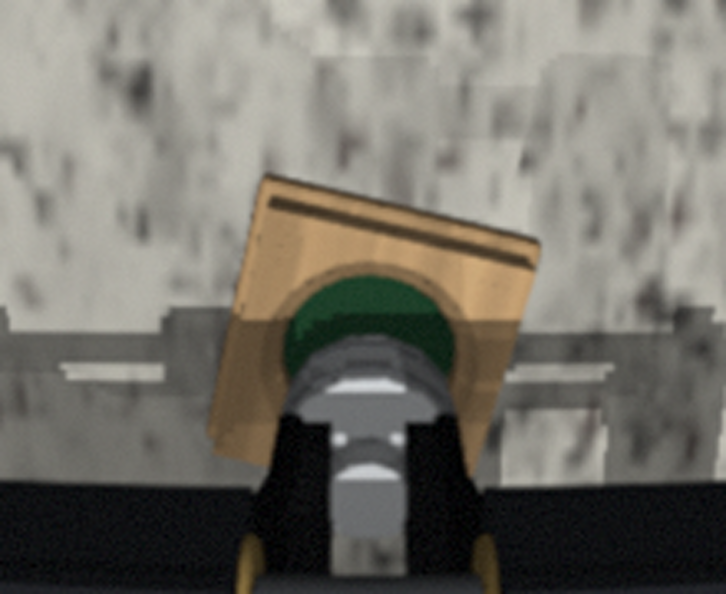

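Well 285–454 and weight 287–456 are aligned, and the bevel edge confirms y. Lowering.

Emit:
jog_arm --motion '[0,0,0.2,0,0,0,1,0,0,0.2,0,0,0,1,0,0,0.2,0,0,0,1,0,0,0.15,0,0,0,1,0,0,0.1,0,0,0,1,0,0,0,0,0,0,1,0,0,0,0,0,0,1]'

```text
time: 21.88
position: [0.6055, 0.0773, 0.0433]
tool_rot: [0.707, 0.707, 0.0, 0.0]
ft_force: [-0.2, -0.1, -1.0]
grip_width: 0.012
grip_force: 20.0
```

Release and rise, then head back to the stack.

Emit:
jog_arm --motion '[0,0,0.03,0,0,0,1,0,0,0,0,0,0,1,0,0,0,0,0,0,0.4,0,0,0,0,0,0,0.4,0,0,0,0,0,0,0.4,0,0,-0.2,0,0,0,0.4,0,0,-0.5,0,0,0,0.4,0,0,-1,0,0,0,0.3,0,0,-1,0,0,0,0.3,0,0,-1,0,0,0,0.3,0,0,-1,0,0,0,0.3,0,0,0,0,0,0,0.3]'

```text
time: 23.38
position: [0.6077, 0.0773, 0.2345]
tool_rot: [0.707, 0.707, 0.003, 0.003]
ft_force: [-0.1, -0.4, -0.3]
grip_width: 0.0304
grip_force: 0.0
```

```bash
python3 -c "
from h import *
knob(.044,.007,(.6055,.0773),'k100placed'); knob(.03,.016,(.6055,.0773))"
```

```text
[0.6077181  0.07728604 0.23452234]
[[56.7431  0.5985  0.0763]
 [55.8803  0.6075  0.0728]
 [55.8706  0.608   0.0728]
 [55.7617  0.599   0.0758]]
[0.60611584 0.07729219 0.23215987]
[[1.200e+02 6.065e-01 7.880e-02]
 [1.200e+02 6.065e-01 7.830e-02]
 [1.200e+02 6.060e-01 7.930e-02]
 [1.200e+02 6.060e-01 7.880e-02]]
```

Emit:
jog_arm --motion '[-0.5,0,0,0,0,0,0.3,-1,-0.1,0,0,0,0,0.3,-1,-0.1,0,0,0,0,0.3,-1,-0.1,0,0,0,0,0.3,-1,-0.1,0,0,0,0,0.3,-1,-0.1,0,0,0,0,0.3,-1,-0.1,0,0,0,0,0.3,-1,-0.1,0,0,0,0,0.3,-1,-0.1,0,0,0,0,0.3,-1,-0.1,0,0,0,0,0.3,-0.8,-0.1,0,0,0,0,0.3,-0.4,-0.02,0,0,0,0,0.3]'

```text
time: 24.98
position: [0.5632, -0.3532, 0.2282]
tool_rot: [0.708, 0.706, -0.0, -0.001]
ft_force: [-0.0, 0.6, -0.9]
grip_width: 0.0302
grip_force: 0.0
```

Emit:
jog_arm --motion '[-0.2,0,0,0,0,0,0.3,0,0,0,0,0,0,0.3,0,0,0,0,0,0,0.3,0,0,0,0,0,0,0.3]'

```text
time: 25.48
position: [0.5652, -0.3576, 0.2301]
tool_rot: [0.706, 0.708, 0.0, -0.0]
ft_force: [-0.7, 0.8, 0.7]
grip_width: 0.0307
grip_force: 0.0
```

```bash
python3 -c "
from h import *
knob(.131,.008,(.566,-.3345),'k200'); knob(.117,.02,(.566,-.3345))"
```

```text
[ 0.56524344 -0.35760145  0.23012554]
[[31.2692  0.5665 -0.335 ]
 [30.4191  0.566  -0.335 ]
 [30.4008  0.567  -0.3345]
 [30.2202  0.5665 -0.3345]]
[ 0.56524473 -0.35776794  0.23017277]
[[50.3785  0.5675 -0.3345]
 [49.9968  0.568  -0.3345]
 [49.7574  0.5675 -0.335 ]
 [49.4464  0.568  -0.334 ]]
```

Emit:
jog_arm --motion '[0.57,0.035,0,0,0,0,0.3,0,0,0.4,0,0,0,0.3,0,0,0.8,0,0,0,0.3,0,0,0.7,0,0,0,0.3,0,0,0.4,0,0,0,0.3,0,0,0.12,0,0,0,0.3,0,0,0,0,0,0,0.3,0,0,0,0,0,0,0.3,0,0,0,0,0,0,0.3]'

```text
time: 26.7
position: [0.5668, -0.3364, 0.1342]
tool_rot: [0.707, 0.707, 0.0, 0.001]
ft_force: [-0.4, 0.7, -0.4]
grip_width: 0.0303
grip_force: 0.0
```

Emit:
jog_arm --motion '[0.03,0,0.1,0,0,0,0.3,0,0,0,0,0,0,0.3,0,0,0,0,0,0,1,0,0,0,0,0,0,1,0,0,0,0,0,0,1,0,0,0,0,0,0,1,0,0,0,0,0,0,1]' --grip_force 30

```text
time: 27.58
position: [0.5662, -0.3348, 0.1291]
tool_rot: [0.707, 0.707, -0.0, -0.0]
ft_force: [-0.8, -0.5, 0.4]
grip_width: 0.0136
grip_force: 30.0
```

Emit:
jog_arm --motion '[0,0,-0.15,0,0,0,1,0,0,-0.25,0,0,0,1,0,0,-0.4,0,0,0,1,0,0,-0.7,0,0,0,1,0,0,-0.9,0,0,0,1,0.3,0,-0.8,0,0,0,1,0.7,0,0,0,0,0,1,1,-0.2,0,0,0,0,1,1,-0.2,0,0,0,0,1,1,-0.2,0,0,0,0,1,1,-0.2,0,0,0,0,1,1,-0.2,0,0,0,0,1]'

```text
time: 29.08
position: [0.5241, -0.0916, 0.2559]
tool_rot: [0.707, 0.708, -0.0, -0.002]
ft_force: [-0.4, 0.7, -1.5]
grip_width: 0.0136
grip_force: 30.0
```

Emit:
jog_arm --motion '[1,-0.2,0,0,0,0,1,1,-0.2,0,0,0,0,1,1,-0.2,0,0,0,0,1,1,-0.2,0,0,0,0,1,1,-0.2,0,0,0,0,1,1,-0.2,0,0,0,0,1,0.8,-0.2,0,0,0,0,1,0.5,-0.2,0,0,0,0,1,0,0,0,0,0,0,1,0,0,0,0,0,0,1,0,0,0,0,0,0,1]'

```text
time: 30.45
position: [0.4617, 0.1966, 0.2569]
tool_rot: [0.707, 0.707, -0.0, -0.0]
ft_force: [-0.3, -0.1, -2.2]
grip_width: 0.0139
grip_force: 30.0
```

Emit:
jog_arm --motion '[-0.035,0,0.4,0,0,0,1,0,0,0.9,0,0,0,1,0,0,1,0,0,0,1,0,0,1,0,0,0,1,0,0,0.7,0,0,0,1,0,0,0.35,0,0,0,1,0,0,0,0,0,0,1,0,0,0,0,0,0,1,0,0,0,0,0,0,1]'

```text
time: 31.58
position: [0.4627, 0.1959, 0.0843]
tool_rot: [0.707, 0.707, 0.001, 0.001]
ft_force: [-0.5, 1.0, -2.8]
grip_width: 0.0138
grip_force: 30.0
```

```bash
python3 -c "from h import *;near('n200',(.4622,.1952))"
```

```text
[0.46269399 0.19592051 0.0842849 ] 0.013844554327832109
expected case centre px (z=.02) in crop [354.87203694 356.697412  ]
```

View pics/n200.png

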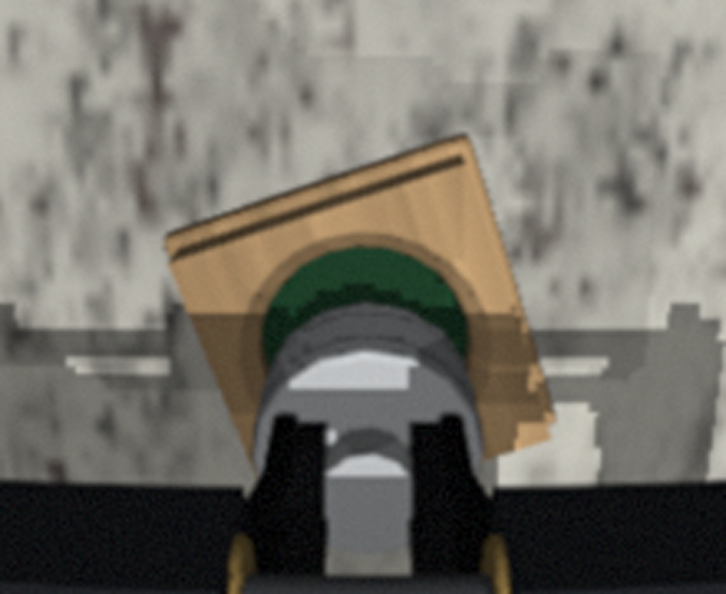

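Well centre is 365 against 368.5 for the weight, an offset under 1 mm. Lowering with a small correction.

Emit:
jog_arm --motion '[-0.01,-0.01,0.2,0,0,0,1,0,0,0.2,0,0,0,1,0,0,0.2,0,0,0,1,0,0,0.15,0,0,0,1,0,0,0.1,0,0,0,1,0,0,0.03,0,0,0,1,0,0,0,0,0,0,1,0,0,0,0,0,0,1]'

```text
time: 32.62
position: [0.4616, 0.1954, 0.0482]
tool_rot: [0.707, 0.707, 0.0, 0.0]
ft_force: [-0.2, 0.7, -1.8]
grip_width: 0.0136
grip_force: 30.0
```

Emit:
jog_arm --motion '[0,0,0.05,0,0,0,1,0,0,0,0,0,0,1,0,0,0,0,0,0,1]'

```text
time: 33.0
position: [0.4617, 0.1954, 0.0461]
tool_rot: [0.707, 0.707, 0.0, 0.0]
ft_force: [0.4, -0.2, -0.5]
grip_width: 0.0137
grip_force: 30.0
```

Contact with the floor (the load has come off). Releasing.

Emit:
jog_arm --motion '[0,0,0,0,0,0,0.35,0,0,0,0,0,0,0.35,0,0,0,0,0,0,0.35,0,0,-0.2,0,0,0,0.35,0,0,-0.5,0,0,0,0.3,0,0,-1,0,0,0,0.3,0,0,-1,0,0,0,0.3,0,0,-1,0,0,0,0.3,0,0,-1,0,0,0,0.3,0,0,0,0,0,0,0.3,0,0,0,0,0,0,0.3]'

```text
time: 34.38
position: [0.4606, 0.1952, 0.2337]
tool_rot: [0.707, 0.708, -0.0, -0.0]
ft_force: [0.5, -0.1, -0.6]
grip_width: 0.0306
grip_force: 0.0
```

```bash
python3 -c "
from h import *
knob(.034,.02,(.4617,.1954),'k200placed')"
```

```text
[0.46062422 0.19522696 0.233705  ]
[[120.       0.4622   0.1979]
 [120.       0.4622   0.1974]
 [120.       0.4617   0.1979]
 [120.       0.4617   0.1974]]
```

Emit:
jog_arm --motion '[-0.5,0.2,0,0,0,0,0.3,-1,0.2,0,0,0,0,0.3,-1,0.2,0,0,0,0,0.3,-1,0.2,0,0,0,0,0.3,-1,0.2,0,0,0,0,0.3,-1,0.2,0,0,0,0,0.3,-1,0.2,0,0,0,0,0.3,-1,0.2,0,0,0,0,0.3,-1,0.2,0,0,0,0,0.3,-1,0.2,0,0,0,0,0.3,-1,0.2,0,0,0,0,0.3,-1,0.2,0,0,0,0,0.3]'

```text
time: 35.92
position: [0.5571, -0.2653, 0.2316]
tool_rot: [0.707, 0.707, -0.0, -0.002]
ft_force: [0.1, -0.0, 0.4]
grip_width: 0.0307
grip_force: 0.0
```

Emit:
jog_arm --motion '[-1,0.1,0,0,0,0,0.3,-0.7,0.1,0,0,0,0,0.3,-0.4,0,0,0,0,0,0.3,0,0,0,0,0,0,0.3,0,0,0,0,0,0,0.3,0,0,0,0,0,0,0.3,0,0,0,0,0,0,0.3]'

```text
time: 36.8
position: [0.5661, -0.3476, 0.2343]
tool_rot: [0.706, 0.708, 0.0, 0.0]
ft_force: [-0.9, -0.1, 0.1]
grip_width: 0.0306
grip_force: 0.0
```

```bash
python3 -c "
from h import *
knob(.105,.009,(.566,-.3345),'k500'); knob(.091,.025,(.566,-.3345))"
```

```text
[ 0.56609521 -0.34763473  0.23425519]
[[33.1156  0.5655 -0.3355]
 [32.94    0.5655 -0.336 ]
 [32.8852  0.565  -0.3355]
 [32.3936  0.566  -0.3355]]
[ 0.56610882 -0.34780501  0.23425209]
[[92.292   0.566  -0.3345]
 [92.217   0.5655 -0.334 ]
 [92.165   0.5655 -0.3345]
 [91.5877  0.566  -0.334 ]]
```

Emit:
jog_arm --motion '[0.32,-0.01,0.1,0,0,0,0.2,0,0,0.6,0,0,0,0.2,0,0,0.9,0,0,0,0.2,0,0,0.8,0,0,0,0.2,0,0,0.5,0,0,0,0.2,0,0,0.25,0,0,0,0.2,0,0,0,0,0,0,0.2,0,0,0,0,0,0,0.2,0,0,0,0,0,0,0.2]'

```text
time: 38.02
position: [0.5661, -0.3362, 0.1091]
tool_rot: [0.707, 0.707, 0.0, 0.001]
ft_force: [0.1, -0.1, -0.2]
grip_width: 0.035
grip_force: 0.0
```

Emit:
jog_arm --motion '[0.03,-0.01,0.1,0,0,0,0.2,0,0,0,0,0,0,0.2,0,0,0,0,0,0,1,0,0,0,0,0,0,1,0,0,0,0,0,0,1,0,0,0,0,0,0,1,0,0,0,0,0,0,1]' --grip_force 45

```text
time: 38.9
position: [0.5657, -0.3346, 0.104]
tool_rot: [0.707, 0.707, 0.0, 0.001]
ft_force: [1.8, -0.1, -1.1]
grip_width: 0.0149
grip_force: 45.0
```

Emit:
jog_arm --motion '[0,0,-0.1,0,0,0,1,0,0,-0.25,0,0,0,1,0,0,-0.5,0,0,0,1,0,0,-0.8,0,0,0,1,0,0,-1,0,0,0,1,0.2,0,-0.8,0,0,0,1,0.5,-0.1,-0.35,0,0,0,1,0.8,-0.2,0,0,0,0,1,1,-0.25,0,0,0,0,1,1,-0.25,0,0,0,0,1,1,-0.25,0,0,0,0,1,1,-0.25,0,0,0,0,1]'

```text
time: 40.4
position: [0.5106, -0.1118, 0.255]
tool_rot: [0.707, 0.708, -0.0, -0.002]
ft_force: [0.1, 0.1, -6.2]
grip_width: 0.0151
grip_force: 45.0
```

Emit:
jog_arm --motion '[1,-0.25,0,0,0,0,1,1,-0.25,0,0,0,0,1,1,-0.25,0,0,0,0,1,0.8,-0.2,0,0,0,0,1,0.5,-0.1,0,0,0,0,1,0.2,0,0,0,0,0,1,0,0,0,0,0,0,1,0,0,0,0,0,0,1,0,0,0,0,0,0,1]'

```text
time: 41.52
position: [0.4709, 0.0646, 0.2559]
tool_rot: [0.707, 0.707, -0.0, 0.0]
ft_force: [-0.5, -0.0, -4.6]
grip_width: 0.0151
grip_force: 45.0
```

Emit:
jog_arm --motion '[0,0.11,0.4,0,0,0,1,0,0,0.9,0,0,0,1,0,0,1,0,0,0,1,0,0,0.9,0,0,0,1,0,0,0.5,0,0,0,1,0,0,0.3,0,0,0,1,0,0,0,0,0,0,1,0,0,0,0,0,0,1,0,0,0,0,0,0,1]'

```text
time: 42.65
position: [0.4759, 0.0653, 0.0969]
tool_rot: [0.707, 0.707, 0.001, 0.001]
ft_force: [-0.9, 0.1, -5.0]
grip_width: 0.015
grip_force: 45.0
```

Run:
```python
from h import *
c=(.4752,.0642);near('n500',c)
im=cv2.imread('pics/n500.png');a=cv2.resize(im,None,fx=.68,fy=.68)
ob=robot.get_obs();p=np.array([wproj(ob,(c[0],c[1]+.0325,.02))])
print('bevel far edge crop v',(p[0]-[170,120])*3.3)
hsv=cv2.cvtColor(im,cv2.COLOR_BGR2HSV);m=cv2.inRange(hsv,(45,60,15),(90,255,140))
for v in range(200,420,15):
    x=np.where(m[v])[0]; print(v,(x.min(),x.max(),(x.min()+x.max())/2) if len(x)>30 else None)
```

```text
[0.47587225 0.06530737 0.0968539 ] 0.014982381490368854
expected case centre px (z=.02) in crop [354.65676571 337.72774522]
bevel far edge crop v [355.02958366 198.1283327 ]
200 None
215 None
230 (np.int64(309), np.int64(421), np.float64(365.0))
245 (np.int64(285), np.int64(445), np.float64(365.0))
260 (np.int64(269), np.int64(459), np.float64(364.0))
275 (np.int64(260), np.int64(468), np.float64(364.0))
290 (np.int64(253), np.int64(475), np.float64(364.0))
305 (np.int64(250), np.int64(479), np.float64(364.5))
320 None
335 None
350 None
365 None
380 None
395 None
410 None
```

Emit:
jog_arm --motion '[-0.025,-0.015,0.2,0,0,0,1,0,0,0.2,0,0,0,1,0,0,0.2,0,0,0,1,0,0,0.2,0,0,0,1,0,0,0.1,0,0,0,1,0,0,0.05,0,0,0,1,0,0,0,0,0,0,1,0,0,0,0,0,0,1]'

```text
time: 43.7
position: [0.4747, 0.0644, 0.0582]
tool_rot: [0.707, 0.707, 0.0, 0.0]
ft_force: [-0.4, -0.5, -5.4]
grip_width: 0.0153
grip_force: 45.0
```

Emit:
jog_arm --motion '[0,0,0.05,0,0,0,1,0,0,0.04,0,0,0,1,0,0,0,0,0,0,1,0,0,0,0,0,0,1]'

```text
time: 44.2
position: [0.4745, 0.0644, 0.0543]
tool_rot: [0.707, 0.707, -0.0, -0.0]
ft_force: [0.1, -0.0, -4.9]
grip_width: 0.015
grip_force: 45.0
```

Still hanging (-4.9 N), so I'll go a little lower.

Emit:
jog_arm --motion '[0,0,0.03,0,0,0,1,0,0,0,0,0,0,1,0,0,0,0,0,0,1]'

```text
time: 44.58
position: [0.4747, 0.0644, 0.0539]
tool_rot: [0.707, 0.707, 0.0, 0.0]
ft_force: [-1.7, -0.2, 5.6]
grip_width: 0.0151
grip_force: 45.0
```

Contact. Release and rise, then check everything.

Emit:
jog_arm --motion '[0,0,0,0,0,0,0.3,0,0,0,0,0,0,0.3,0,0,0,0,0,0,0.3,0,0,-0.2,0,0,0,0.3,0,0,-0.5,0,0,0,0.3,0,0,-1,0,0,0,0.3,0,0,-1,0,0,0,0.3,0,0.3,-1,0,0,0,0.3,-0.8,0.5,-1,0,0,0,0.3,-0.8,0.5,-1,0,0,0,0.3,0,0,0,0,0,0,0.3,0,0,0,0,0,0,0.3]'

```text
time: 46.08
position: [0.5253, 0.0008, 0.2806]
tool_rot: [0.707, 0.707, -0.0, -0.001]
ft_force: [-0.8, 0.9, -0.2]
grip_width: 0.0303
grip_force: 0.0
```

Emit:
jog_arm --motion '[0,0,0,0,0,0,0.3,0,0,0,0,0,0,0.3,0,0,0,0,0,0,0.3]'

```text
time: 46.45
position: [0.5261, 0.001, 0.2805]
tool_rot: [0.706, 0.708, -0.0, -0.001]
ft_force: [-0.4, 0.9, -0.2]
grip_width: 0.0306
grip_force: 0.0
```

Run:
```python
from h import *
ob=robot.get_obs();im=robot.camera('wrist');print(ob['position'])
cv2.imwrite('pics/fin.png',cv2.resize(im[:260,100:390],None,fx=2.3,fy=2.3,interpolation=cv2.INTER_CUBIC))
```

```text
[0.52610402 0.00097273 0.28049615]
```

View pics/fin.png

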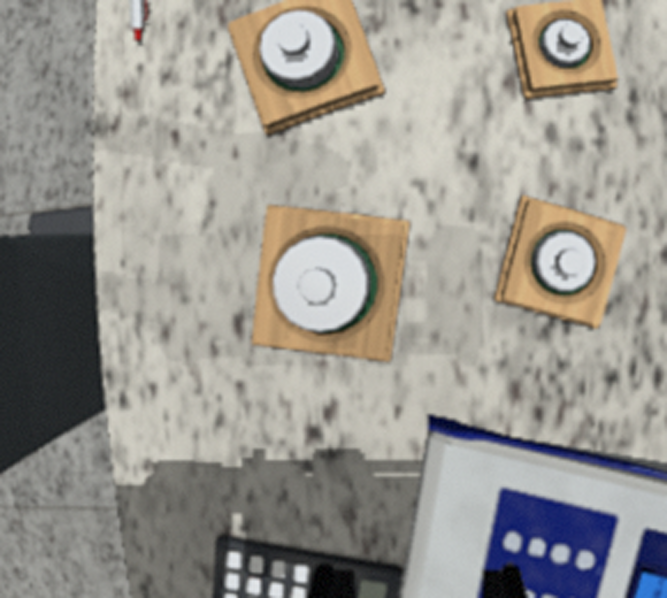

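All four weights stand upright in their wells, and each weight's slight shift away from the camera axis fits parallax. The cases are flat and the gripper is clear.

```bash
python3 -c "
from rig import robot
print(robot.hand_in())"
```

```text
the job is handed in; nothing more can be done
None
```

All four weights are seated upright in their own cases by the last camera check; the job was handed in at about 46 s, and no verdict came back.

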